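# Pack the gap beside a breathing-valve housing

### The arm

A 6-joint arm with a two-finger parallel gripper is mounted at the origin on the work surface. World frame = base frame: x ahead of the robot, y to its left, z up, the work surface at z = 0. Lengths are in m, angles in rad, forces in N, time in s.
With the tool pointing down it reaches from about 0.35 to 0.8 m from the base axis. Payload 7.3 kg.
Tool frame: the origin (TCP) lies on the centre line of the jaws, within the pads' length; the fingertips stand 22 mm ahead of it and the grasp point (between the pads) lies 3 mm ahead of it (env.finger_overhang is the distance from the TCP to the fingertips, in m); z points along the fingers, y is the direction in which the jaws open and shut (so a half turn about z gives the same grasp; the last joint's range is limited). The gripper opens to 85 mm and grips with 20 to 120 N. Pads are 22 mm wide; open, the fingers measure 114 mm over their backs; the gripper's body (76 mm by 85 mm) begins 54 mm behind the grasp point. The pads swing forward as they close: fully open they stand 13 mm farther back than shut.
Start: joints at [-1.249, 0.342, 1.524, -0, 1.275, -0.146], TCP at [0.237, -0.469, 0.253] pointing down, gripper open.
Joint ranges: [-2.53, 2.53], [-0.77, 2.02], [0.04, 2.7], [-1, 4.14], [0.28, 2.66], [-3.11, 3.11]. Speed limits (rad/s): [2.57, 2.57, 3.14, 3.14, 3.14, 3.14].

### API

Orientations are given as a unit quaternion [w, x, y, z].
In Python, from station import env gives the robot as it stands.
- The arm moves only by the tool send_rows, never from a script. Its argument "series" is a list of rows, each a list of 3 entries, a list of its own where there are three numbers: the shift along the tool's x, y, z in units of 25 mm (1.0 is 25 mm), then the turn, a rotation vector about the tool's x, y, z in degrees, then the opening in per cent of the stroke, from 0 (shut) to 100 (fully open). In form: [[[tx, ty, tz], [wx, wy, wz], fingers], ...]. A call has 1 to 10 rows; each row is the pose to reach, as a shift and turn from the pose commanded when the call began, along the tool's axes at that moment; what a row does not reach only later rows make up. A row lasts 1/12 s, in which the tool goes at most 41.7 mm and 7.16 degrees, less where a joint would pass 70% of its speed; a pose out of reach is approached as far as the arm can. A call with a gripper value outside its range is refused whole. The fingers move at their own pace and stop on an object; "force" is the grip in N (left out, the last holds). Time passes only in rows, so rows that repeat a pose let the fingers close. It gives the time, the measured TCP pose, the force and the opening at its end, in the units of the state.
- env.state(): the state, without advancing time (a new reading comes with each control period).
- env.grab_frame(name): name is "scene" or "top" or "wrist"; returns (picture, depth): 400x640x3 uint8, red, green, blue; 400x640 float32, m along the optical axis (not along the pixel's ray), 0 where there is no reading.
- env.camera_model(name): a dict with "intrinsics" (3x3 intrinsics, pixels), "extrinsics" (4x4, takes a point from camera to world coordinates); the wrist camera has in their place "tool_from_camera" (4x4, takes a point from camera to tool coordinates, whose origin is the TCP and whose axes are the flange's). Camera axes: x right, y up, looking along -z (the intrinsics and any distortion apply to the point x, -y, -z); pixel columns grow to the right and rows downward; lengths in m; the calibration is good to about 2 mm. A picture is of the moment at which its call begins: read the wrist's pose just before it. camera_model takes no time and is no camera call.
- env.finish_job(): hands the job in, once; it reports no verdict.
The state is a dict: "time": time; "joints": joint angles; "qd": joint speeds; "tau": joint torques, N m; "position": TCP position; "tcp_rot": TCP orientation; "force": force on the tool from outside, world axes, zero at the start; "moment": the same for the moment, N m; "width": finger opening in m.
Only numpy, scipy, OpenCV 4.12 (cv2) and the standard library are available. Lean on these libraries where they do the work, as an engineer would, in place of code of your own. Each camera call takes 0.05 s, during which the arm holds its last target. There are 200 camera calls.

### The job

The valve housing in the service cradle must not shift while it is worked on: fill the gap between the cradle's two metal jaws with the two packers that together fill it snugly, leaving only a few millimetres of play. Stand both upright side by side in the gap, square to the jaws, each about centred along the jaws and resting on the cradle's base; lower them gently, without forcing or dropping them. Leave the packer you do not need standing where it is.

Things in the scene. Friction and masses are not known exactly. Their poses are not given: they have to be found in the camera images.
- cradle: Fixed grey plate 10 mm thick with a gap 71 mm wide between two aluminium jaws. Origin: table level, mid-gap; z up. Jaw inner faces at y = +35.5 and -35.5 mm, 90 mm long in x, upright from z = 10 to 46 mm, then a lip flares outward 8 mm up to z = 56 mm. Gap open above and at both x ends. Plate x +-60, y -72 to 163 mm. White valve housing behind the +y jaw (to y = 150 mm, caps up to z = 66 mm).
- packer_thin_centre (a point): Loose upright white plastic packer 20 mm thick, 0.09 kg. All three: block 60 mm long (own x), thickness along own y, 50 mm tall, top long edges bevelled 6 mm, foot rounded 3 mm; on top, central, a grip tab 30 (x) x 14 (y) x 46 mm tall. Total height 96 mm; this point is the centre, 48 mm above the underside, 25 mm below mid-tab. Grip the tab across its 30 mm, along own x.
- packer_middle_centre (a point): The same kind of packer, 32 mm thick, about 0.14 kg; the point is its centre, 48 mm above its underside.
- packer_thick_centre (a point): The same kind of packer, 46 mm thick, about 0.20 kg; the point is its centre, 48 mm above its underside.
Not all that is in view belongs to the job. What is shaped like the part that bears packer_middle_centre but pink is not meant.

How it is judged:
At the end, for the whole second after the job is handed in: The 20 mm and the 46 mm packer both stand in the 71 mm gap between the jaws, resting on the cradle's base (height within 5 mm), upright and square to the jaws within 10 degrees, centred along the jaws within 20 mm, released and at rest; the 32 mm packer still stands within 30 mm of where it was (x of packer_thin_centre in the frame of cradle between -0.02 and 0.02 m and y of packer_thin_centre in the frame of cradle between -0.03 and 0.03 m and z of packer_thin_centre in the frame of cradle between 0.053 and 0.063 m and angle between each of packer_thin_centre, packer_thick_centre, packer_middle_centre's own z axis and vertical below 0.18 rad and angle between the x axis of each of packer_thin_centre, packer_thick_centre and the x axis of cradle, either way round below 0.18 rad and x of packer_thick_centre in the frame of cradle between -0.02 and 0.02 m and y of packer_thick_centre in the frame of cradle between -0.03 and 0.03 m and z of packer_thick_centre in the frame of cradle between 0.053 and 0.063 m and distance of packer_middle_centre from where it was at the start of the episode below 0.03 m and linear speed of each of packer_thin, packer_thick below 0.02 m/s); the robot touches nothing.
It fails at once if a packer is forced or slammed into the cradle (over 60 N) (contact force between any of packer_thin, packer_thick, packer_middle and cradle above 60 N).
It fails at once if a packer is dropped into the gap (moves faster than 0.6 m/s there, a fall of about 2 cm) ((horizontal distance between packer_thin_centre and cradle below 0.05 m and height (world z) of packer_thin_centre below 0.11 m and linear speed of packer_thin above 0.6 m/s) or (horizontal distance between packer_middle_centre and cradle below 0.05 m and height (world z) of packer_middle_centre below 0.11 m and linear speed of packer_middle above 0.6 m/s) or (horizontal distance between packer_thick_centre and cradle below 0.05 m and height (world z) of packer_thick_centre below 0.11 m and linear speed of packer_thick above 0.6 m/s)).
It also fails if it takes over 64 s, if anything falls off the work surface, if the arm or the gripper's body presses on something with over 40 N, if the wrist force passes 120 N, or if a joint passes its speed limit or range.

## Working session

There is one attempt and no reset: what is moved stays moved. The work goes in short steps, Python scripts to look and compute and a tool call to move; the robot and the scene stay as the last step left them, time stands still between calls to the robot, and variables do not carry over. Pictures are saved under pics/ and viewed, about 8 in all and at most 12, crops included, and the job is handed in when it is done.

Besides the shell and the picture viewer there is one more tool, called after "Call:" as name(argument=value, ...) on one line, values as JSON. send_rows: Moves the arm, as the interface text tells. Its arguments: {"type":"object","properties":{"series":{"type":"array","items":{"type":"array"}},"force":{"type":"number"}},"required":["series"]}

```bash
ls; mkdir -p pics; cat > h.py <<'E'
import numpy as np, cv2
from station import env
def grab(n,save=None):
    s=env.state(); p,d=env.grab_frame(n); m=env.camera_model(n)
    if save: cv2.imwrite('pics/'+save,p[:,:,::-1])
    K=np.array(m['intrinsics'])
    if n=='wrist':
        from scipy.spatial.transform import Rotation as R
        T=np.eye(4);q=s['tcp_rot'];T[:3,:3]=R.from_quat([q[1],q[2],q[3],q[0]]).as_matrix();T[:3,3]=s['position']
        E=T@np.array(m['tool_from_camera'])
    else: E=np.array(m['extrinsics'])
    v,u=np.mgrid[0:400,0:640]
    X=(u-K[0,2])/K[0,0]*d;Y=(v-K[1,2])/K[1,1]*d
    P=np.stack([X,-Y,-d,np.ones_like(d)],-1)@E.T
    P=P[...,:3]; P[d==0]=np.nan
    return p,d,P
E
python3 - <<'E'
from h import *
for n in('top','scene'):
    p,d,P=grab(n,n+'0.png'); np.savez('/tmp/'+n+'.npz',p=p,P=P)
    m=env.camera_model(n); print({k:(np.round(v,3).tolist() if not isinstance(v,str) else v) for k,v in m.items()})
s=env.state();print(s)
E
```

```text
pics
{'intrinsics': [[455.992, 0.0, 315.655], [0.0, 455.992, 194.545], [0.0, 0.0, 1.0]], 'extrinsics': [[-0.015, 0.997, -0.08, 0.478], [-1.0, -0.017, -0.026, -0.092], [-0.028, 0.08, 0.996, 0.787], [0.0, 0.0, 0.0, 1.0]]}
{'intrinsics': [[453.171, 0.0, 323.998], [0.0, 453.171, 198.928], [0.0, 0.0, 1.0]], 'extrinsics': [[-0.819, -0.307, 0.485, 0.875], [0.574, -0.442, 0.69, 0.425], [0.003, 0.843, 0.538, 0.467], [0.0, 0.0, 0.0, 1.0]]}
{'time': 0.1, 'joints': array([-1.24899139e+00,  3.42691088e-01,  1.52491059e+00, -5.34174071e-06,
        1.27545801e+00, -1.46006519e-01]), 'qd': array([ 7.72061761e-05, -1.74026326e-03, -3.61932948e-03, -3.07002767e-04,
        4.65591189e-04, -4.30094224e-04]), 'tau': array([ 2.91649892e-03, -4.34449160e+01, -2.46489537e+01,  9.71362920e-05,
        4.59710980e-03,  3.44447926e-05]), 'position': array([ 0.23664771, -0.46826056,  0.25267952]), 'tcp_rot': array([-7.30463147e-04,  9.72768110e-01,  2.31779348e-01, -6.69375688e-05]), 'force': array([-0.14226663,  0.02127324, -0.05106865]), 'moment': array([-0.03373952, -0.02476449,  0.03139762]), 'width': 0.08528457975713218}
```

View pics/top0.png

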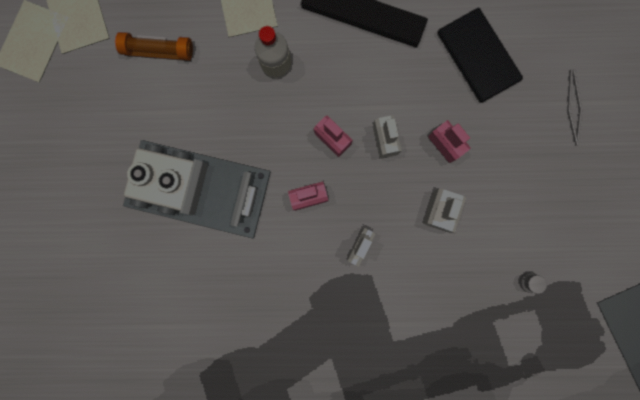

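View pics/scene0.png

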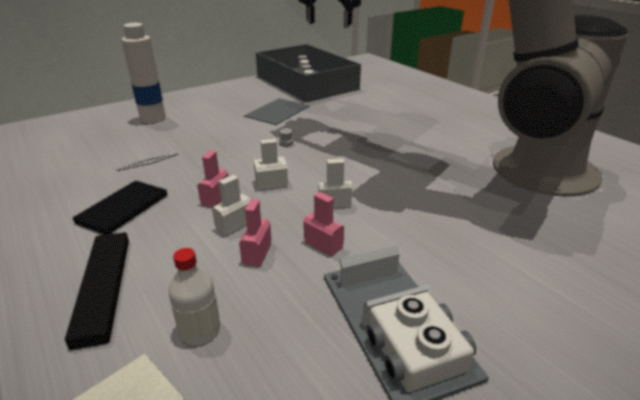

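The top picture shows the three white packers: thin at (362,246), middle at (388,136) and thick at (446,210). The cradle is at about (197,188), with its housing on the left (+y) and the gap at about (217,195). The pink ones are decoys.

```bash
python3 - <<'E'
from h import *
z=np.load('/tmp/top.npz');p,P=z['p'].astype(int),z['P']
Z=P[...,2]
print('table z',np.nanmedian(Z[300:330,100:200]), np.nanmedian(Z[150:250,520:560]))
def rect(m,name):
    q=P[m][:,:2]; r=cv2.minAreaRect((q*1000).astype(np.float32)); print(name,m.sum(),'mean',np.round(q.mean(0),4),'rect',np.round(r[0],1),np.round(r[1],1),round(r[2],1),'z',np.round(np.nanpercentile(P[m][:,2],[5,50,95]),4))
for n,(u,v) in dict(thin=(362,246),mid=(388,136),thick=(446,210)).items():
    w=np.zeros(Z.shape,bool);w[v-30:v+30,u-26:u+26]=1
    sat=p.max(-1)-p.min(-1)
    rect(w&(Z>.085)&(sat<35),n+' tab'); rect(w&(Z>.035)&(Z<.056)&(sat<35),n+' block');rect(w&(Z>.015)&(sat<35),n+' all')
w=np.zeros(Z.shape,bool);w[135:245,115:280]=1
rect(w&(Z>.005),'cradle all')
rect(w&(Z>.005)&(Z<.014),'plate')
w2=w.copy();w2[:,:225]=0
rect(w2&(Z>.03),'-y jaw')
w2=w.copy();w2[:,225:]=0
rect(w2&(Z>.03),'housing')
E
python3 - <<'E'
import cv2
a=cv2.imread('pics/top0.png')
c=cv2.resize(a[125:275,115:315],None,fx=4,fy=4,interpolation=cv2.INTER_CUBIC)
cv2.imwrite('pics/c1.png',cv2.convertScaleAbs(c,alpha=1.6))
E
```

```text
table z -0.00042741176098881617 -7.33523181836171e-05
thin tab 194 mean [ 0.4522 -0.1438] rect [ 452.1 -144.1] [14.2 29. ] 62.0 z [0.0935 0.0957 0.0977]
thin block 282 mean [ 0.4529 -0.1421] rect [ 452.3 -143.9] [19.8 59.9] 62.1 z [0.0429 0.0479 0.0512]
thin all 529 mean [ 0.4531 -0.1422] rect [ 452.3 -143.9] [19.9 59.9] 61.8 z [0.0337 0.05   0.0971]
mid tab 204 mean [ 0.6337 -0.1913] rect [ 634.4 -191.7] [30.  14.4] 10.7 z [0.0887 0.0954 0.0973]
mid block 476 mean [ 0.6294 -0.1881] rect [ 635.  -191.8] [60.9 32.5] 11.1 z [0.0398 0.0485 0.0516]
mid all 852 mean [ 0.6297 -0.1883] rect [ 634.9 -191.8] [61.  32.6] 11.1 z [0.0241 0.0496 0.0965]
thick tab 216 mean [ 0.5091 -0.2822] rect [ 509.5 -283. ] [14.4 30.3] 69.0 z [0.0887 0.0954 0.0978]
thick block 808 mean [ 0.509  -0.2777] rect [ 509.5 -283.2] [46.5 60.5] 69.9 z [0.0415 0.0489 0.0517]
thick all 1235 mean [ 0.5088 -0.2773] rect [ 509.4 -283.2] [46.5 60.5] 69.9 z [0.0272 0.0496 0.0962]
cradle all 9405 mean [0.5529 0.1288] rect [556.5 138.7] [241.6 120.1] 75.3 z [0.0079 0.0328 0.0657]
plate 4420 mean [0.5442 0.0973] rect [556.5 138.7] [241.6 120.1] 75.3 z [0.0073 0.0096 0.012 ]
-y jaw 653 mean [0.5321 0.0469] rect [531.9  46. ] [24.  89.7] 75.4 z [0.0336 0.0482 0.0557]
housing 4098 mean [0.5659 0.1772] rect [567. 181.] [114.5 105.6] 75.4 z [0.0401 0.0499 0.067 ]
```

View pics/c1.png

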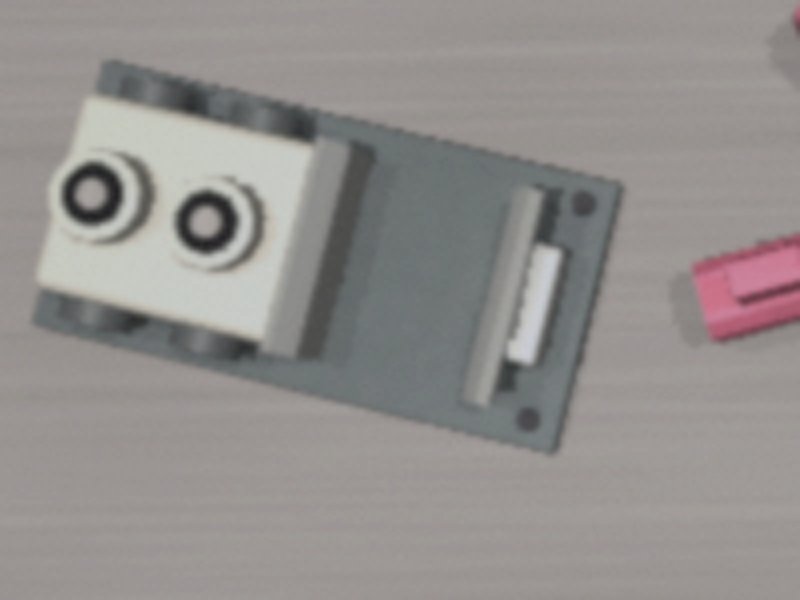

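```bash
cat >> h.py <<'E'
def cradle(P,O=(.545,.0947),a=np.radians(-14.7)):
    q=P.reshape(-1,3)*1000; q=q[np.isfinite(q[:,0])]
    c,s=np.cos(a),np.sin(a); d=q[:,:2]-np.array(O)*1000
    x=d@[c,s]; y=d@[-s,c]; z=q[:,2]
    for nm,sg in(('+',1),('-',-1)):
        k=(abs(x)<40)&(z>47.5)&(z<54.5)&(sg*y>28)&(sg*y<50)
        # lip inner line: |y|=35.5+0.8(z-46)
        r=sg*y[k]-0.8*(z[k]-46)-35.5
        print(nm,k.sum(),'lip offset mm pct',np.round(np.percentile(r,[5,25,50,75,95]),1))
        if k.sum()>20: 
            g=np.abs(r-np.median(r))<2.5; print('  slope deg',np.degrees(np.polyfit(x[k][g],y[k][g]-sg*.8*(z[k][g]-46),1)[0]))
    for z0,z1 in((15,45),):
        for sg in(1,-1):
            k=(abs(x)<40)&(z>z0)&(z<z1)&(sg*y>25)&(sg*y<45); 
            if k.sum()>20: print('face',sg,k.sum(),np.round(np.percentile(sg*y[k],[5,25,50,75,95]),1))
    k=(z>30)&(z<58)&(abs(abs(y)-41)<10); print('jaw x ext',[np.round(np.percentile(x[k&(sg*y>0)],[1,99]),1) for sg in(1,-1)])
E
python3 - <<'E'
from h import *
for n in('top','scene'):
    print(n); cradle(np.load('/tmp/'+n+'.npz')['P'])
print(np.round(env.camera_model('wrist')['tool_from_camera'],3))
E
```

```text
top
+ 420 lip offset mm pct [-4.6 -2.9 -0.8  7.6 11. ]
  slope deg 0.2803572502891717
- 189 lip offset mm pct [2.4 2.9 3.8 6.5 9.1]
  slope deg -0.15397103957688044
face 1 265 [32.1 32.4 32.6 33.  33.3]
jaw x ext [array([-44. ,  43.5]), array([-44. , 222.9])]
scene
+ 373 lip offset mm pct [-3.2 -0.6  2.   7.7 11. ]
  slope deg 0.08513984099749347
- 336 lip offset mm pct [3.9 5.4 6.2 7.2 8.3]
  slope deg -0.24884517014645255
face 1 101 [35.  35.4 35.9 36.4 37.1]
face -1 783 [39.9 40.6 41.2 41.7 42.4]
jaw x ext [array([-44.4,  44.1]), array([-45. , 252.5])]
[[ 0.     0.952  0.305  0.078]
 [ 1.     0.    -0.001  0.001]
 [-0.001  0.305 -0.952 -0.121]
 [ 0.     0.     0.     1.   ]]
```

```bash
cat >> h.py <<'E'
from scipy.spatial.transform import Rotation as R
def tool(yaw_y): # tool y at yaw deg in world, z down
    b=np.radians(yaw_y); y=np.array([np.cos(b),np.sin(b),0]); z=np.array([0,0,-1.]); x=np.cross(y,z)
    return np.stack([x,y,z],1)
def plan(pos,yaw):
    s=env.state(); q=s['tcp_rot']; R0=R.from_quat([q[1],q[2],q[3],q[0]]).as_matrix()
    d=R0.T@(np.array(pos)-s['position'])/.025; w=np.degrees(R.from_matrix(R0.T@tool(yaw)).as_rotvec())
    print('t',round(s['time'],2),'pos',np.round(s['position'],4),'shift',np.round(d,3).tolist(),'turn',np.round(w,2).tolist(),'F',np.round(s['force'],1),'w',round(s['width'],4))
E
python3 - <<'E'
from h import *
plan([.5095,-.2832,.20],-20.4)
E
```

```text
t 0.1 pos [ 0.2366 -0.4683  0.2527] shift [13.079, -1.682, 2.112] turn [-0.07, -0.04, -42.8] F [-0.1  0.  -0.1] w 0.0853
```

Call:
send_rows(series=[[[1.3,-0.17,0.2],[0,0,-4.3],100],[[2.6,-0.34,0.4],[0,0,-8.6],100],[[3.9,-0.5,0.6],[0,0,-13],100],[[5.2,-0.67,0.8],[0,0,-17],100],[[6.5,-0.84,1],[0,0,-21.4],100],[[7.8,-1,1.2],[0,0,-26],100],[[9.1,-1.17,1.5],[0,0,-30],100],[[10.4,-1.34,1.7],[0,0,-34],100],[[11.8,-1.5,1.9],[0,0,-38.5],100],[[13.08,-1.68,2.11],[0,0,-42.8],100]])

```text
time: 0.93
position: [0.511, -0.2823, 0.1999]
tcp_rot: [-0.0, 0.82, 0.572, -0.0]
force: [0.1, -0.3, -0.4]
width: 0.0852
```

Call:
send_rows(series=[[[0,0,0],[0,0,0],100],[[0,0,0],[0,0,0],100]])

```text
time: 1.1
position: [0.5105, -0.2821, 0.1995]
tcp_rot: [-0.001, 0.82, 0.572, -0.0]
force: [-0.2, 1.0, 0.3]
width: 0.0854
```

```bash
python3 - <<'E'
from h import *
p,d,P=grab('wrist','w1.png')
Z=P[...,2]; sat=p.astype(int).max(-1)-p.min(-1)
near=np.hypot(P[...,0]-.5095,P[...,1]+.2832)<.05
for nm,m in (('tab',near&(Z>.085)&(Z<.105)&(sat<35)),('all',near&(Z>.02)&(Z<.105)&(sat<35))):
    if m.sum()>20:
        r=cv2.minAreaRect((P[m][:,:2]*1000).astype(np.float32)); print(nm,m.sum(),np.round(r[0],1),np.round(r[1],1),round(r[2],1),np.nanpercentile(P[m][:,2],95))
plan([.5095,-.2832,.08],-20.4)
E
```

```text
tab 1031 [ 509.5 -285. ] [14.3 29.8] 69.9 0.09774862403053305
all 4518 [ 509.4 -285.2] [46.3 60.1] 69.8 0.09709528709495413
t 1.15 pos [ 0.5097 -0.2831  0.1999] shift [-0.007, 0.001, 4.795] turn [-0.08, -0.0, 0.06] F [-0.5  0.4  0.4] w 0.0853
```

View pics/w1.png

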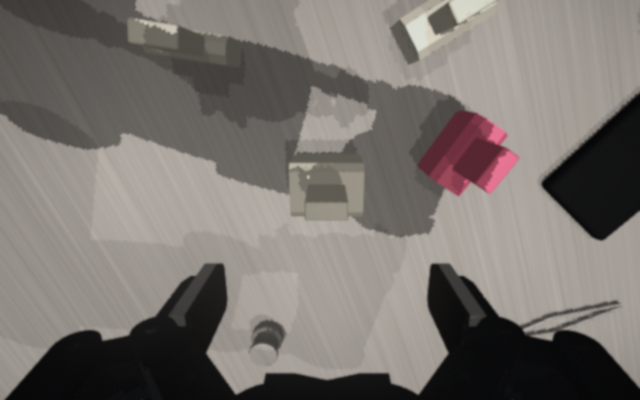

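The wrist view shows the thick packer at (326,190), centred between the fingers and clear of neighbours. It agrees with the top camera to 2 mm. Descending to grip.

Call:
send_rows(series=[[[-0.03,0,0.6],[0,0,0],100],[[-0.06,0,1.2],[0,0,0],100],[[-0.06,0,1.8],[0,0,0],100],[[-0.06,0,2.4],[0,0,0],100],[[-0.06,0,3.0],[0,0,0],100],[[-0.06,0,3.6],[0,0,0],100],[[-0.06,0,4.2],[0,0,0],100],[[-0.06,0,4.8],[0,0,0],100],[[-0.06,0,4.8],[0,0,0],30],[[-0.06,0,4.8],[0,0,0],20]], force=50)

```text
time: 1.98
position: [0.5081, -0.2857, 0.0804]
tcp_rot: [-0.001, 0.822, 0.57, -0.0]
force: [0.0, -0.0, 0.6]
width: 0.0638
```

Call:
send_rows(series=[[[0,0,0],[0,0,0],20],[[0,0,0],[0,0,0],20],[[0,0,0],[0,0,0],20],[[0,0,0],[0,0,0],20],[[0,0,0],[0,0,0],20],[[0,0,0],[0,0,0],20]], force=50)

```text
time: 2.48
position: [0.5095, -0.2856, 0.0817]
tcp_rot: [0.001, 0.821, 0.571, 0.0]
force: [-1.5, -1.3, 5.8]
width: 0.0292
```

Call:
send_rows(series=[[[0,0,-0.2],[0,0,0],20],[[0,0,-0.6],[0,0,0],20],[[0,0,-1.2],[0,0,0],20],[[0,0,-2.0],[0,0,0],20],[[0,0,-2.8],[0,0,0],20],[[0,0,-3.6],[0,0,0],20],[[0,0,-4.4],[0,0,0],20],[[0,0,-5.0],[0,0,0],20],[[0,0,-5.4],[0,0,0],20],[[0,0,-5.6],[0,0,0],20]])

```text
time: 3.32
position: [0.5095, -0.2851, 0.2224]
tcp_rot: [0.001, 0.821, 0.571, 0.0]
force: [-0.3, -0.8, -1.0]
width: 0.0292
```

```bash
python3 - <<'E'
from h import *
plan([.5470,.1021,.20],-14.7)
E
```

```text
t 3.32 pos [ 0.5095 -0.2851  0.2224] shift [15.041, -3.992, 0.878] turn [0.13, 0.04, -5.68] F [-0.3 -0.8 -1. ] w 0.0292
```

Call:
send_rows(series=[[[0.2,-0.05,0],[0,0,-0.5],20],[[0.7,-0.19,0],[0,0,-1],20],[[1.5,-0.4,0],[0,0,-1.5],20],[[2.5,-0.66,0],[0,0,-2],20],[[3.5,-0.93,0],[0,0,-2.5],20],[[4.5,-1.19,0],[0,0,-3],20],[[5.5,-1.46,0],[0,0,-3.5],20],[[6.5,-1.73,0],[0,0,-4],20],[[7.5,-1.99,0],[0,0,-4.5],20],[[8.5,-2.26,0],[0,0,-5.7],20]])

```text
time: 4.15
position: [0.5293, -0.0636, 0.2192]
tcp_rot: [-0.001, 0.791, 0.611, -0.001]
force: [0.4, -0.1, -2.3]
width: 0.0293
```

Call:
send_rows(series=[[[0.9,-0.2,0],[0,0,0],20],[[1.8,-0.4,0],[0,0,0],20],[[2.7,-0.6,0.1],[0,0,0],20],[[3.6,-0.8,0.2],[0,0,0],20],[[4.4,-1.0,0.4],[0,0,0],20],[[5.2,-1.15,0.6],[0,0,0],20],[[5.8,-1.2,0.8],[0,0,0],20],[[6.2,-1.1,0.87],[0,0,0],20],[[6.4,-1.1,0.87],[0,0,0],20],[[6.4,-1.1,0.87],[0,0,0],20]])

```text
time: 4.98
position: [0.5441, 0.0965, 0.1982]
tcp_rot: [-0.0, 0.791, 0.611, -0.0]
force: [0.6, -0.7, -0.9]
width: 0.0291
```

```bash
python3 - <<'E'
from h import *
p,d,P=grab('wrist','w2.png'); np.savez('/tmp/w2.npz',p=p,P=P)
print('wrist');cradle(P,O=(.5443,.0919))
p,d,P=grab('top','t2.png'); np.savez('/tmp/t2.npz',p=p,P=P)
print('top');cradle(P,O=(.5443,.0919))
plan([.5470,.1021,.20],-14.7)
E
```

```text
wrist
+ 1476 lip offset mm pct [-3.2 -2.6  3.4  8.6 10.4]
  slope deg 0.17070394982631626Traceback (most recent call last):
  File "<stdin>", line 3, in <module>
  File "h.py", line 25, in cradle
    print(nm,k.sum(),'lip offset mm pct',np.round(np.percentile(r,[5,25,50,75,95]),1))
                                                  ~~~~~~~~~~~~~^^^^^^^^^^^^^^^^^^^
    return _quantile_unchecked(
        a, q, axis, out, overwrite_input, method, keepdims, weights)
    return _ureduce(a,
                    func=_quantile_ureduce_func,
    ...<5 lines>...
                    overwrite_input=overwrite_input,
                    method=method)
    r = func(a, **kwargs)
    result = _quantile(arr,
                       quantiles=q,
    ...<2 lines>...
                       out=out,
                       weights=wgt)
    slices_having_nans = np.isnan(arr[-1, ...])
                                  ~~~^^^^^^^^^
IndexError: index -1 is out of bounds for axis 0 with size 0
```

View pics/w2.png

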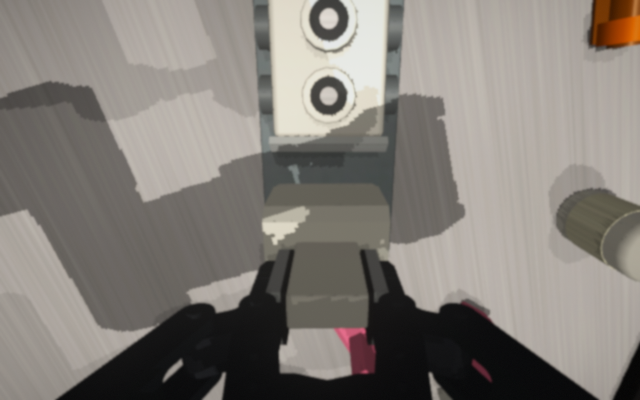

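The wrist view shows the held thick packer (block at about (326,220)) square to the +y jaw lip at (328,145), with an open strip of gap between them. I'll measure both in the same frame.

```bash
cat >> h.py <<'E'
def cf(P,O=(.5443,.0919),a=np.radians(-14.7)):
    c,s=np.cos(a),np.sin(a); d=P[...,:2]-np.array(O)
    return np.stack([d@[c,s],d@[-s,c],P[...,2]],-1)*1000
def pc(a): return np.round(np.nanpercentile(a,[2,10,50,90,98]),1)
E
python3 - <<'E'
from h import *
P=np.load('/tmp/w2.npz')['P'];C=cf(P)
for u in(300,326,350):
    print(u,[(v,*np.round(C[v,u]).astype(int).tolist()) for v in range(130,330,6)])
p,d,P=grab('top','t2.png'); C=cf(P)
m=(abs(C[...,0])<60)&(abs(C[...,1])<60)
for lo,hi in((205,225),(155,178),(175,206)):
    k=m&(C[...,2]>lo)&(C[...,2]<hi); print(lo,k.sum(), pc(C[k][:,0]) if k.any() else '',pc(C[k][:,1]) if k.any() else '')
plan([.5470,.1021,.20],-14.7)
E
```

```text
300 [(130, -21, 51, 50), (136, -21, 46, 49), (142, -21, 42, 57), (148, -21, 37, 52), (154, -24, 25, 12), (160, -24, 20, 11), (166, -25, 14, 12), (172, -25, 8, 10), (178, -25, 3, 10), (184, -16, 27, 121), (190, -15, 27, 134), (196, -14, 27, 145), (202, -14, 27, 155), (208, -13, 27, 162), (214, -13, 24, 164), (220, -13, 22, 166), (226, -13, 20, 168), (232, -13, 16, 167), (238, -13, 14, 167), (244, -13, 12, 170), (250, -12, 11, 176), (256, -12, 12, 182), (262, -12, 11, 187), (268, -11, 12, 193), (274, -11, 11, 197), (280, -11, 11, 202), (286, -10, 11, 206), (292, -10, 12, 211), (298, -10, 11, 213), (304, -10, 9, 213), (310, -10, 6, 213), (316, -10, 3, 213), (322, -10, 1, 213), (328, -10, -2, 213)]
326 [(130, -1, 51, 51), (136, -1, 46, 50), (142, -1, 42, 57), (148, -1, 37, 51), (154, -1, 25, 11), (160, -1, 19, 9), (166, -1, 14, 12), (172, -1, 8, 11), (178, -1, 3, 10), (184, -1, 27, 121), (190, -1, 28, 135), (196, -1, 28, 146), (202, -1, 28, 155), (208, -1, 26, 161), (214, -1, 25, 164), (220, -1, 22, 166), (226, -1, 19, 167), (232, -1, 16, 167), (238, -1, 13, 167), (244, -1, 12, 170), (25
[... 552 characters left out ...]
 11, 25, 164), (220, 11, 22, 166), (226, 11, 20, 168), (232, 11, 16, 166), (238, 11, 13, 167), (244, 11, 11, 170), (250, 10, 11, 176), (256, 10, 12, 182), (262, 9, 12, 188), (268, 9, 12, 193), (274, 9, 12, 198), (280, 9, 11, 202), (286, 8, 12, 207), (292, 8, 12, 210), (298, 8, 11, 213), (304, 8, 9, 214), (310, 8, 6, 213), (316, 8, 3, 213), (322, 8, 1, 213), (328, 8, -2, 213)]
205 157 [-37.3 -28.7  -2.4  23.6  31.5] [-8.9 -7.8 -3.4 -0.9 -0. ]
155 690 [-30.2 -26.1  -1.5  22.9  27.7] [-17.5 -16.6  -9.2  -1.2   1.9]
175 263 [-26.9 -20.6  -0.7  18.6  25.6] [-7.  -6.6 -1.5 -0.8 -0.5]
t 5.08 pos [0.5442 0.0952 0.1987] shift [0.296, 0.039, -0.053] turn [-0.01, 0.03, 0.01] F [-0.3 -0.5 -2.6] w 0.0292
```

Call:
send_rows(series=[[[0.05,0.02,0.1],[0,0,0],20],[[0.1,0.04,0.4],[0,0,0],20],[[0.13,0.04,0.8],[0,0,0],20],[[0.13,0.04,1.2],[0,0,0],20],[[0.13,0.04,1.6],[0,0,0],20],[[0.13,0.04,1.9],[0,0,0],20],[[0.13,0.04,2.1],[0,0,0],20],[[0.13,0.04,2.2],[0,0,0],20],[[0.13,0.04,2.2],[0,0,0],20]])

```text
time: 5.83
position: [0.5458, 0.0984, 0.1431]
tcp_rot: [-0.0, 0.792, 0.611, -0.0]
force: [0.0, 0.2, -1.5]
width: 0.0294
```

```bash
python3 - <<'E'
from h import *
p,d,P=grab('wrist','w3.png');C=cf(P)
for u in(300,326,350):
    print(u,[(v,*np.round(C[v,u]).astype(int).tolist()) for v in range(110,250,4)])
p,d,P=grab('scene','s3.png'); C=cf(P); sat=p.astype(int).max(-1)-p.min(-1)
np.savez('/tmp/s3.npz',p=p,P=P)
plan([.5470,.1021,.20],-14.7)
E
```

```text
300 [(110, -14, 72, 67), (114, -14, 70, 67), (118, -14, 68, 67), (122, -14, 65, 66), (126, -15, 62, 51), (130, -15, 59, 51), (134, -15, 57, 50), (138, -16, 54, 50), (142, -16, 52, 51), (146, -16, 50, 51), (150, -16, 47, 50), (154, -15, 45, 54), (158, -15, 43, 56), (162, -15, 41, 57), (166, -16, 37, 52), (170, -16, 34, 47), (174, -19, 22, 11), (178, -19, 19, 12), (182, -19, 16, 11), (186, -15, 30, 71), (190, -14, 30, 79), (194, -13, 30, 86), (198, -13, 30, 93), (202, -12, 30, 100), (206, -12, 30, 107), (210, -12, 28, 108), (214, -12, 27, 109), (218, -12, 25, 110), (222, -12, 24, 112), (226, -12, 22, 112), (230, -12, 20, 113), (234, -12, 18, 112), (238, -12, 16, 112), (242, -12, 14, 113), (246, -11, 14, 118)]
326 [(110, 0, 72, 69), (114, 0, 70, 68), (118, 0, 68, 67), (122, 0, 66, 67), (126, 0, 63, 67), (130, 0, 61, 67), (134, 0, 59, 67), (138, 0, 54, 51), (142, 0, 52, 52), (146, 0, 50, 52), (150, 0, 47, 50), (154, 0, 45, 54), (158, 0, 43, 55), (162, 0, 41, 55), (166, 0, 37, 51), (170, 0, 34, 47), (174, 0, 22, 12), (178, 0, 19, 10), (182, 0, 16, 10), (186, 0, 30, 70), (190, 0, 30, 79), 
[... 361 characters left out ...]
), (130, 15, 59, 51), (134, 15, 57, 52), (138, 15, 54, 51), (142, 15, 52, 52), (146, 15, 50, 51), (150, 15, 47, 50), (154, 15, 45, 54), (158, 15, 43, 55), (162, 15, 41, 55), (166, 15, 37, 51), (170, 16, 33, 46), (174, 18, 22, 11), (178, 18, 19, 11), (182, 18, 16, 11), (186, 14, 30, 70), (190, 14, 30, 79), (194, 13, 30, 87), (198, 13, 30, 94), (202, 12, 30, 101), (206, 12, 30, 107), (210, 12, 28, 107), (214, 12, 27, 110), (218, 12, 25, 111), (222, 12, 24, 113), (226, 12, 22, 112), (230, 12, 20, 112), (234, 12, 18, 112), (238, 12, 16, 113), (242, 12, 14, 113), (246, 12, 14, 117)]
t 5.93 pos [0.5463 0.0984 0.144 ] shift [0.149, -0.009, -2.238] turn [0.03, -0.01, 0.0] F [ 0.2  0.1 -2.6] w 0.0295
```

View pics/w3.png

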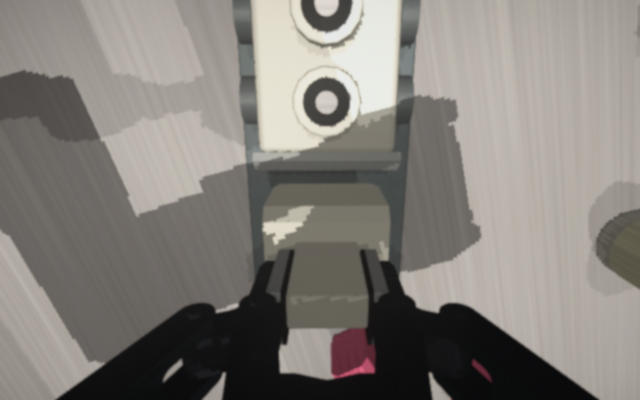

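The wrist view shows the packer's +y face about 3 mm inside the +y jaw face, square and centred in x. Lowering.

Call:
send_rows(series=[[[0.04,0,0.15],[0,0,0],20],[[0.04,0,0.35],[0,0,0],20],[[0.04,0,0.55],[0,0,0],20],[[0.04,0,0.75],[0,0,0],20],[[0.04,0,0.95],[0,0,0],20],[[0.04,0,1.15],[0,0,0],20],[[0.04,0,1.35],[0,0,0],20],[[0.04,0,1.55],[0,0,0],20],[[0.04,0,1.7],[0,0,0],20],[[0.04,0,1.75],[0,0,0],20]])

```text
time: 6.77
position: [0.546, 0.0993, 0.0992]
tcp_rot: [-0.0, 0.792, 0.611, -0.0]
force: [-0.1, -0.1, -1.8]
width: 0.029
```

Call:
send_rows(series=[[[0,0,0.04],[0,0,0],20],[[0,0,0.08],[0,0,0],20],[[0,0,0.12],[0,0,0],20],[[0,0,0.16],[0,0,0],20],[[0,0,0.2],[0,0,0],20],[[0,0,0.2],[0,0,0],20]])

```text
time: 7.27
position: [0.5463, 0.0994, 0.0949]
tcp_rot: [0.0, 0.792, 0.611, -0.0]
force: [-0.9, -0.5, -1.6]
width: 0.0293
```

Call:
send_rows(series=[[[0,0,0.03],[0,0,0],20],[[0,0,0.06],[0,0,0],20],[[0,0,0.09],[0,0,0],20],[[0,0,0.09],[0,0,0],20]])

```text
time: 7.6
position: [0.5462, 0.0994, 0.0926]
tcp_rot: [-0.0, 0.792, 0.611, -0.0]
force: [-0.2, 0.4, -1.8]
width: 0.0298
```

Call:
send_rows(series=[[[0,0,0.02],[0,0,0],20],[[0,0,0.04],[0,0,0],20],[[0,0,0.04],[0,0,0],20]])

```text
time: 7.85
position: [0.5464, 0.0994, 0.0918]
tcp_rot: [0.0, 0.792, 0.611, 0.0]
force: [-0.6, -1.1, -2.2]
width: 0.0293
```

Call:
send_rows(series=[[[0,0,0.03],[0,0,0],20],[[0,0,0.05],[0,0,0],20],[[0,0,0.05],[0,0,0],20]])

```text
time: 8.1
position: [0.5463, 0.0995, 0.0917]
tcp_rot: [0.0, 0.792, 0.611, 0.0]
force: [-4.0, 0.8, 8.9]
width: 0.0293
```

Landed at about 9 N. Now easing the load and nudging toward the +y jaw.

Call:
send_rows(series=[[[0,0,-0.05],[0,0,0],20],[[0.02,0,-0.05],[0,0,0],20],[[0.04,0,-0.05],[0,0,0],20],[[0.04,0,-0.05],[0,0,0],20]])

```text
time: 8.43
position: [0.5466, 0.1002, 0.0918]
tcp_rot: [0.0, 0.792, 0.611, -0.0]
force: [-0.7, 0.4, 0.5]
width: 0.0292
```

Call:
send_rows(series=[[[0.02,0,0],[0,0,0],20],[[0.03,0,0],[0,0,0],20],[[0.03,0,0],[0,0,0],20]])

```text
time: 8.68
position: [0.5468, 0.101, 0.0918]
tcp_rot: [0.0, 0.792, 0.611, -0.0]
force: [-2.2, -2.3, 1.4]
width: 0.0295
```

```bash
python3 - <<'E'
from h import *
p,d,P=grab('wrist','w4.png');C=cf(P)
for u in(300,326,350):
    print(u,[(v,*np.round(C[v,u],1).tolist()) for v in range(166,224,4)])
plan([.5470,.1021,.20],-14.7)
E
```

```text
300 [(166, -11.4, 51.4, 52.0), (170, -11.6, 49.1, 50.6), (174, -11.7, 47.0, 49.9), (178, -11.4, 46.0, 53.7), (182, -11.4, 44.3, 54.4), (186, -11.5, 42.2, 54.2), (190, -11.3, 40.9, 56.5), (194, -11.7, 37.7, 52.2), (198, -12.0, 34.5, 48.7), (202, -12.1, 32.3, 48.1), (206, -11.5, 32.9, 56.2), (210, -11.5, 31.2, 57.1), (214, -11.4, 29.7, 58.4), (218, -11.4, 28.2, 59.8), (222, -11.4, 26.4, 60.3)]
326 [(166, 0.8, 51.2, 50.9), (170, 0.8, 49.0, 49.9), (174, 0.8, 47.2, 50.5), (178, 0.8, 46.0, 53.7), (182, 0.8, 44.3, 54.4), (186, 0.8, 42.9, 56.7), (190, 0.8, 40.6, 55.2), (194, 0.8, 37.4, 51.3), (198, 0.8, 34.3, 48.1), (202, 0.8, 32.4, 48.5), (206, 0.8, 32.5, 54.9), (210, 0.8, 31.3, 57.2), (214, 0.8, 29.2, 57.2), (218, 0.8, 28.3, 60.0), (222, 0.8, 26.3, 60.1)]
350 [(166, 12.2, 51.2, 51.0), (170, 12.3, 49.0, 49.8), (174, 12.4, 46.8, 49.2), (178, 12.1, 46.1, 54.0), (182, 12.2, 44.0, 53.5), (186, 12.1, 42.5, 55.3), (190, 12.1, 40.9, 56.4), (194, 12.4, 37.8, 52.6), (198, 12.7, 34.4, 48.4), (202, 12.8, 32.4, 48.4), (206, 12.4, 32.4, 54.7), (210, 12.3, 30.9, 56.3), (214, 12.2, 29.7, 58.3), (218, 12.2, 28.0, 59.2), (222, 12.1, 26.5, 60.7)]
t 8.73 pos [0.5468 0.101  0.0918] shift [0.044, -0.003, -4.327] turn [0.01, 0.01, 0.0] F [-0.2 -2.2  0.9] w 0.0295
```

Call:
send_rows(series=[[[0,0,0],[0,0,0],60],[[0,0,0],[0,0,0],60],[[0,0,0],[0,0,0],60],[[0,0,0],[0,0,0],60],[[0,0,-0.3],[0,0,0],60],[[0,0,-0.9],[0,0,0],60],[[0,0,-1.7],[0,0,0],60],[[0,0,-2.6],[0,0,0],70],[[0,0,-3.5],[0,0,0],80],[[0,0,-4.3],[0,0,0],90]])

```text
time: 9.57
position: [0.5469, 0.1011, 0.2013]
tcp_rot: [0.0, 0.792, 0.611, 0.001]
force: [1.0, -0.4, -0.1]
width: 0.0766
```

```bash
python3 - <<'E'
from h import *
p,d,P=grab('top');C=cf(P); Z=C[...,2]
m=(abs(C[...,0])<60)&(C[...,1]<60)&(C[...,1]>-40)&(Z>95)&(Z<115)
if m.sum(): r=cv2.minAreaRect((P[m][:,:2]*1000).astype(np.float32));print('thick tab',m.sum(),r,pc(C[m][:,0]),pc(C[m][:,1]),pc(Z[m]))
plan([.4523,-.145,.20],-28)
E
```

```text
thick tab 211 ((546.7030639648438, 102.75249481201172), (14.124293327331543, 29.71484375), 75.26883697509766) [-14.6 -12.   -0.3  11.5  13.9] [ 4.2  4.7  9.9 16.4 17.9] [ 96.4 100.3 105.2 106.7 107.7]
t 9.62 pos [0.5487 0.1013 0.2054] shift [-10.509, -1.234, 0.181] turn [0.43, -0.19, 13.31] F [0.9 0.  3. ] w 0.0766
```

Call:
send_rows(series=[[[-0.3,0,0],[0,0,1],100],[[-1.0,-0.1,0],[0,0,2],100],[[-2.2,-0.25,0],[0,0,4],100],[[-3.5,-0.4,0],[0,0,6],100],[[-4.8,-0.55,0],[0,0,8],100],[[-6.1,-0.7,0],[0,0,10],100],[[-7.4,-0.85,0],[0,0,12],100],[[-8.7,-1.0,0],[0,0,13],100],[[-9.8,-1.15,0.1],[0,0,13.3],100],[[-10.5,-1.23,0.18],[0.2,0,13.3],100]])

```text
time: 10.45
position: [0.4484, -0.1472, 0.1939]
tcp_rot: [-0.002, 0.858, 0.514, -0.002]
force: [0.9, -0.2, -0.1]
width: 0.0855
```

Call:
send_rows(series=[[[0,0,0],[0,0,0],100],[[0,0,0],[0,0,0],100]])

```text
time: 10.62
position: [0.4495, -0.1456, 0.1941]
tcp_rot: [-0.002, 0.858, 0.514, -0.001]
force: [0.0, 0.8, 0.6]
width: 0.0854
```

```bash
python3 - <<'E'
from h import *
p,d,P=grab('wrist','w5.png')
Z=P[...,2]; sat=p.astype(int).max(-1)-p.min(-1)
near=np.hypot(P[...,0]-.4523,P[...,1]+.144)<.045
for nm,m in (('tab',near&(Z>.085)&(Z<.105)&(sat<35)),('all',near&(Z>.02)&(Z<.105)&(sat<35))):
    if m.sum()>20:
        r=cv2.minAreaRect((P[m][:,:2]*1000).astype(np.float32)); print(nm,m.sum(),np.round(r[0],1),np.round(r[1],1),round(r[2],1),np.nanpercentile(P[m][:,2],95))
plan([.4523,-.145,.0805],-28)
E
```

```text
tab 1060 [ 452.3 -145.7] [13.9 30. ] 61.8 0.0977390813225849
all 3114 [ 452.2 -146.2] [20.8 60. ] 61.6 0.0973289062050136
t 10.67 pos [ 0.45   -0.1449  0.1943] shift [0.041, 0.106, 4.55] turn [-0.27, 0.01, -0.08] F [0.4 0.2 0.4] w 0.0855
```

View pics/w5.png

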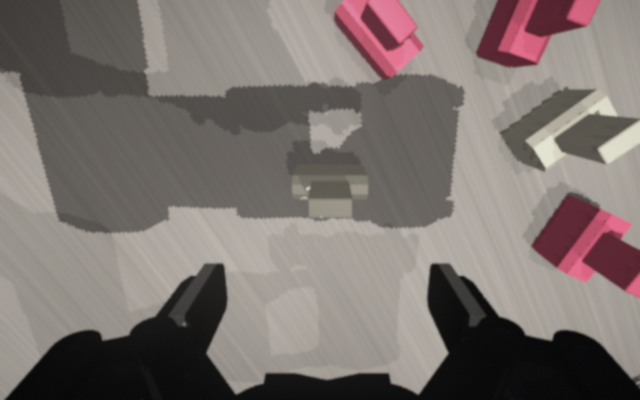

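The wrist view shows the thin packer at (330,188), clear of its neighbours. Gripping it.

Call:
send_rows(series=[[[0.04,0.1,0.5],[-0.2,0,0],100],[[0.04,0.1,1.1],[-0.2,0,0],100],[[0.04,0.1,1.7],[-0.2,0,0],100],[[0.04,0.1,2.3],[-0.2,0,0],100],[[0.04,0.1,2.9],[-0.2,0,0],100],[[0.04,0.1,3.5],[-0.2,0,0],100],[[0.04,0.1,4.1],[-0.2,0,0],100],[[0.04,0.1,4.55],[-0.2,0,0],100],[[0.04,0.1,4.55],[-0.2,0,0],40],[[0.04,0.1,4.55],[-0.2,0,0],20]], force=40)

```text
time: 11.5
position: [0.4527, -0.1441, 0.0807]
tcp_rot: [-0.001, 0.857, 0.516, -0.001]
force: [0.4, 0.6, 0.8]
width: 0.0639
```

Call:
send_rows(series=[[[0,0,0],[0,0,0],20],[[0,0,0],[0,0,0],20],[[0,0,0],[0,0,0],20],[[0,0,0],[0,0,0],20],[[0,0,0],[0,0,0],20],[[0,0,0],[0,0,0],20]], force=40)

```text
time: 12.0
position: [0.4531, -0.1453, 0.0817]
tcp_rot: [0.001, 0.857, 0.515, 0.0]
force: [-0.2, 0.9, 6.3]
width: 0.0296
```

Call:
send_rows(series=[[[0,0,-0.2],[0,0,0],20],[[0,0,-0.6],[0,0,0],20],[[0,0,-1.2],[0,0,0],20],[[0,0,-2.0],[0,0,0],20],[[0,0,-2.8],[0,0,0],20],[[0,0,-3.6],[0,0,0],20],[[0,0,-4.4],[0,0,0],20],[[0,0,-5.2],[0,0,0],20],[[0,0,-5.7],[0,0,0],20],[[0,0,-6.0],[0,0,0],20]])

```text
time: 12.83
position: [0.453, -0.1454, 0.2329]
tcp_rot: [0.001, 0.857, 0.515, 0.0]
force: [0.1, -0.3, -0.1]
width: 0.0296
```

```bash
python3 - <<'E'
from h import *
c,s=np.cos(np.radians(75.3)),np.sin(np.radians(75.3))
t=np.array([.5467,.1010])-.0358*np.array([c,s]); print(t)
plan([*t,.23],-14.7)
E
```

```text
[0.53761547 0.06637181]
t 12.83 pos [ 0.453  -0.1454  0.2329] shift [9.068, -0.991, 0.106] turn [0.14, 0.05, -13.31] F [ 0.1 -0.3 -0.1] w 0.0296
```

Call:
send_rows(series=[[[0.3,-0.03,0],[0,0,-1],20],[[0.9,-0.1,0],[0,0,-2.5],20],[[1.8,-0.2,0],[0,0,-4],20],[[2.8,-0.3,0],[0,0,-6],20],[[3.8,-0.4,0],[0,0,-8],20],[[4.8,-0.5,0],[0,0,-10],20],[[5.8,-0.6,0],[0,0,-12],20],[[6.8,-0.75,0],[0,0,-13.3],20],[[7.6,-0.85,0],[0,0,-13.3],20],[[8.3,-0.95,0.1],[0.1,0,-13.3],20]])

```text
time: 13.67
position: [0.5291, 0.0513, 0.2274]
tcp_rot: [-0.001, 0.791, 0.612, -0.001]
force: [0.2, -0.0, -0.0]
width: 0.0293
```

Call:
send_rows(series=[[[0.4,-0.05,0.5],[0,0,0],20],[[0.65,-0.1,1.1],[0,0,0],20],[[0.75,-0.1,1.7],[0,0,0],20],[[0.77,-0.05,2.3],[0,0,0],20],[[0.77,-0.05,2.8],[0,0,0],20],[[0.77,-0.05,3.1],[0,0,0],20],[[0.77,-0.05,3.3],[0,0,0],20],[[0.77,-0.05,3.3],[0,0,0],20]])

```text
time: 14.33
position: [0.5319, 0.0684, 0.1446]
tcp_rot: [-0.001, 0.792, 0.611, -0.002]
force: [0.7, 0.4, -0.9]
width: 0.0295
```

```bash
python3 - <<'E'
from h import *
p,d,P=grab('wrist','w6.png');C=cf(P)
for u in(300,326,350):
    print(u,[(v,*np.round(C[v,u]).astype(int).tolist()) for v in range(60,334,6)])
plan([.5376,.0664,.15],-14.7)
E
```

```text
300 [(60, -9223372036854775808, -9223372036854775808, -9223372036854775808), (66, -21, 63, 50), (72, -21, 60, 51), (78, -21, 56, 50), (84, -21, 53, 50), (90, -21, 50, 51), (96, -21, 46, 50), (102, -21, 43, 56), (108, -21, 40, 55), (114, -21, 36, 51), (120, -21, 33, 53), (126, -21, 30, 57), (132, -21, 27, 62), (138, -21, 23, 61), (144, -21, 19, 60), (150, -21, 16, 59), (156, -21, 12, 60), (162, -21, 9, 61), (168, -21, 5, 62), (174, -21, 2, 62), (180, -22, -2, 61), (186, -22, -6, 62), (192, -22, -11, 57), (198, -26, -30, 11), (204, -26, -35, 11), (210, -21, -17, 73), (216, -20, -18, 82), (222, -20, -18, 91), (228, -19, -17, 100), (234, -18, -17, 108), (240, -18, -20, 109), (246, -18, -20, 117), (252, -17, -20, 121), (258, -17, -20, 127), (264, -16, -20, 133), (270, -16, -21, 137), (276, -16, -20, 143), (282, -15, -21, 147), (288, -15, -21, 151), (294, -15, -21, 155), (300, -14, -20, 159), (306, -14, -22, 160), (312, -14, -25, 160), (318, -14, -27, 160), (324, -14, -30, 160), (330, -15, -33, 159)]
326 [(60, -6, 65, 68), (66, -6, 62, 67), (72, -6, 59, 67), (78, -6, 56, 51), (84, -6, 53, 
[... 1225 characters left out ...]
, 13, 106), (180, 6, 10, 108), (186, 6, 7, 107), (192, 6, 4, 107), (198, 12, -30, 11), (204, 12, -35, 11), (210, 9, -18, 71), (216, 8, -18, 82), (222, 7, -18, 91), (228, 7, -18, 99), (234, 6, -18, 107), (240, 6, -19, 110), (246, 6, -21, 114), (252, 6, -20, 121), (258, 5, -21, 126), (264, 5, -21, 132), (270, 5, -20, 138), (276, 4, -20, 142), (282, 4, -20, 147), (288, 4, -20, 153), (294, 4, -21, 155), (300, 3, -21, 158), (306, 3, -22, 160), (312, 3, -25, 160), (318, 3, -28, 159), (324, 4, -30, 160), (330, 4, -33, 159)]
t 14.38 pos [0.5324 0.0683 0.1455] shift [-0.022, 0.219, -0.183] turn [-0.17, 0.03, 0.01] F [ 0.4 -0.6 -0.1] w 0.0296<stdin>:4: RuntimeWarning: invalid value encountered in cast
```

View pics/w6.png

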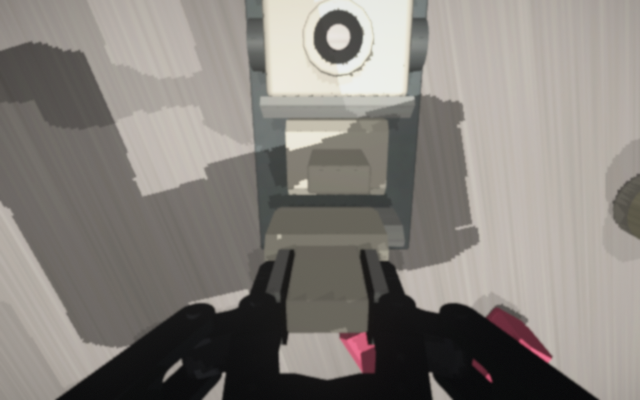

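The thin packer is held square at (326,235), and the thick packer stands behind it with its tab at (340,170). By the wrist measure the thin one needs about +2 mm toward the thick one and 5.5 mm along the jaws.

Call:
send_rows(series=[[[0.03,0.1,0],[0,0,0],20],[[0.07,0.2,0],[0,0,0],20],[[0.075,0.22,0.1],[-0.15,0,0],20],[[0.075,0.22,0.3],[-0.15,0,0],20],[[0.075,0.22,0.5],[-0.15,0,0],20],[[0.075,0.22,0.7],[-0.15,0,0],20],[[0.075,0.22,0.85],[-0.15,0,0],20],[[0.075,0.22,0.85],[-0.15,0,0],20]])

```text
time: 15.05
position: [0.5378, 0.0686, 0.1235]
tcp_rot: [-0.0, 0.792, 0.611, -0.001]
force: [0.2, -0.1, -0.5]
width: 0.0295
```

```bash
python3 - <<'E'
from h import *
p,d,P=grab('wrist','w7.png');C=cf(P)
for u in(290,326,350):
    print(u,[(v,*np.nan_to_num(np.round(C[v,u],1)).tolist()) for v in range(172,260,5)])
plan([.5376,.0664,.0917],-14.7)
E
```

```text
290 [(172, -19.4, 9.2, 60.0), (177, -19.4, 6.6, 60.9), (182, -19.4, 4.0, 61.7), (187, -14.6, 13.8, 105.8), (192, -14.7, 11.5, 105.4), (197, -19.6, -4.4, 61.9), (202, -19.9, -7.8, 60.5), (207, -20.5, -12.5, 55.5), (212, -20.8, -16.0, 54.1), (217, -19.9, -15.7, 63.1), (222, -19.1, -15.8, 70.4), (227, -18.4, -15.8, 77.5), (232, -17.8, -15.9, 83.7), (237, -17.4, -16.9, 87.7), (242, -17.1, -18.2, 90.6), (247, -17.1, -20.2, 92.0), (252, -15.2, -14.7, 108.4), (257, -14.7, -14.3, 113.8)]
326 [(172, 0.3, 17.0, 92.4), (177, 0.3, 16.8, 100.9), (182, 0.3, 16.0, 106.2), (187, 0.3, 13.6, 105.3), (192, 0.3, 12.0, 107.0), (197, 0.3, 9.8, 107.0), (202, 0.3, 7.6, 106.8), (207, 0.3, 5.3, 106.5), (212, 0.2, -16.1, 53.9), (217, 0.2, -16.1, 62.0), (222, 0.2, -16.0, 70.0), (227, 0.2, -16.1, 76.6), (232, 0.3, -15.8, 83.9), (237, 0.3, -17.2, 86.8), (242, 0.3, -18.9, 89.1), (247, 0.3, -18.8, 94.9), (252, 0.3, -19.1, 99.5), (257, 0.3, -18.7, 105.3)]
350 [(172, 11.1, 16.8, 91.8), (177, 10.5, 16.8, 101.0), (182, 10.1, 16.4, 107.4), (187, 10.2, 14.2, 107.1), (192, 10.2, 12.2, 107.7), (197, 10.3, 9.7, 106.7), (202, 10.4, 7.5, 106.6), (207, 10.3, 5.7, 107.9), (212, 14.2, -16.3, 53.5), (217, 13.6, -16.0, 62.3), (222, 13.1, -16.1, 69.6), (227, 12.6, -15.8, 77.5), (232, 12.4, -16.7, 81.7), (237, 12.0, -16.9, 87.6), (242, 11.9, -18.4, 90.2), (247, 11.7, -19.2, 93.9), (252, 11.3, -19.0, 99.7), (257, 11.0, -19.0, 104.6)]
t 15.1 pos [0.5381 0.0686 0.124 ] shift [-0.09, 0.005, 1.292] turn [-0.03, 0.04, 0.0] F [ 0.  -0.7 -0.2] w 0.0294
```

Call:
send_rows(series=[[[0,0,0.1],[0,0,0],20],[[0,0,0.25],[0,0,0],20],[[0,0,0.4],[0,0,0],20],[[0,0,0.55],[0,0,0],20],[[0,0,0.7],[0,0,0],20],[[0,0,0.85],[0,0,0],20],[[0,0,1.0],[0,0,0],20],[[0,0,1.1],[0,0,0],20],[[0,0,1.15],[0,0,0],20],[[0,0,1.15],[0,0,0],20]])

```text
time: 15.93
position: [0.5384, 0.0686, 0.0956]
tcp_rot: [0.0, 0.792, 0.611, -0.0]
force: [0.5, -0.5, -1.2]
width: 0.0295
```

Call:
send_rows(series=[[[0,0,0.03],[0,0,0],20],[[0,0,0.06],[0,0,0],20],[[0,0,0.09],[0,0,0],20],[[0,0,0.09],[0,0,0],20]])

```text
time: 16.27
position: [0.5385, 0.0686, 0.0937]
tcp_rot: [0.0, 0.792, 0.611, 0.0]
force: [0.4, -0.1, -1.5]
width: 0.0296
```

Call:
send_rows(series=[[[0,0,0.03],[0,0,0],20],[[0,0,0.06],[0,0,0],20],[[0,0,0.06],[0,0,0],20]])

```text
time: 16.52
position: [0.5384, 0.0686, 0.0921]
tcp_rot: [0.0, 0.792, 0.611, 0.0]
force: [-0.6, -0.5, -0.8]
width: 0.0295
```

Call:
send_rows(series=[[[0,0,0.03],[0,0,0],20],[[0,0,0.05],[0,0,0],20],[[0,0,0.05],[0,0,0],20]])

```text
time: 16.77
position: [0.5385, 0.0687, 0.0917]
tcp_rot: [0.001, 0.792, 0.611, 0.0]
force: [-2.7, 0.1, 6.8]
width: 0.0296
```

Landed at about 7 N. Releasing and retreating straight up.

Call:
send_rows(series=[[[0,0,-0.03],[0,0,0],20],[[0,0,-0.03],[0,0,0],60],[[0,0,-0.03],[0,0,0],60],[[0,0,-0.03],[0,0,0],60],[[0,0,-0.03],[0,0,0],60],[[0,0,-0.4],[0,0,0],60],[[0,0,-1.0],[0,0,0],60],[[0,0,-1.8],[0,0,0],60],[[0,0,-2.8],[0,0,0],60],[[0,0,-3.8],[0,0,0],60]])

```text
time: 17.6
position: [0.5381, 0.0686, 0.1873]
tcp_rot: [0.0, 0.792, 0.611, -0.0]
force: [0.4, 0.5, -0.8]
width: 0.0512
```

Call:
send_rows(series=[[[-0.5,0,-1],[0,0,0],60],[[-1.5,0,-2],[0,0,0],60],[[-2.5,0,-2],[0,0,0],60],[[-3.5,0,-2],[0,0,0],60],[[-4.5,0,-2],[0,0,0],60],[[-4.5,0,-2],[0,0,0],60],[[-4.5,0,-2],[0,0,0],60]])

```text
time: 18.18
position: [0.5097, -0.041, 0.2367]
tcp_rot: [0.001, 0.793, 0.61, 0.0]
force: [-0.1, -0.0, -0.6]
width: 0.0517
```

```bash
python3 - <<'E'
from h import *
p,d,P=grab('top','t8.png');C=cf(P); Z=C[...,2]
for n,lo,hi in(('thick',-5,30),('thin',-40,-12)):
    m=(abs(C[...,0])<40)&(C[...,1]<hi)&(C[...,1]>lo)&(Z>100)&(Z<112)
    r=cv2.minAreaRect((P[m][:,:2]*1000).astype(np.float32));print(n,m.sum(),np.round(r[0],1),np.round(r[1],1),round(r[2],1),pc(C[m][:,0]),pc(C[m][:,1]),pc(Z[m]))
m=(np.hypot(P[...,0]-.6349,P[...,1]+.1918)<.045)&(P[...,2]>.085)
r=cv2.minAreaRect((P[m][:,:2]*1000).astype(np.float32));print('mid',r)
grab('scene','s8.png'); print(env.state()['time'])
E
```

```text
thick 0 [0. 0.] [0. 0.] 0.0 nan nan nan
thin 0 [0. 0.] [0. 0.] 0.0 nan nan nan
mid ((634.7548217773438, -191.81985473632812), (30.625696182250977, 14.014601707458496), 11.074361801147461)
18.2833
  return np.nanmean(a, axis, out=out, keepdims=keepdims)
```

View pics/s8.png

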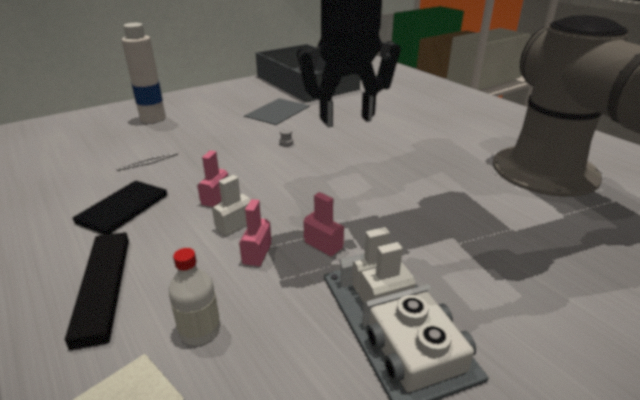

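The scene view shows both packers upright in the gap (tabs at (377,247) and (389,261)), with the middle one untouched at (231,205). The arm blocked the top view, so I'll move it aside for one measurement.

Call:
send_rows(series=[[[-1,0,0],[0,0,0],60],[[-2,0,0],[0,0,0],60],[[-3,0,0],[0,0,0],60],[[-4,0,0],[0,0,0],60],[[-5,0,0],[0,0,0],60],[[-6,0,0],[0,0,0],60],[[-7,0,0],[0,0,0],60],[[-7,0,0],[0,0,0],60]])

```text
time: 18.95
position: [0.4653, -0.212, 0.236]
tcp_rot: [0.001, 0.792, 0.61, -0.0]
force: [-0.3, 0.8, -0.6]
width: 0.0514
```

```bash
python3 - <<'E'
from h import *
p,d,P=grab('top','t9.png');C=cf(P); Z=C[...,2]
for n,lo,hi in(('thick',-5,30),('thin',-42,-12)):
    m=(abs(C[...,0])<40)&(C[...,1]<hi)&(C[...,1]>lo)&(Z>98)&(Z<112)
    r=cv2.minAreaRect((C[m][:,:2]).astype(np.float32));print(n,m.sum(),np.round(r[0],1),np.round(r[1],1),round(r[2],1),pc(Z[m]))
m=(np.hypot(P[...,0]-.6349,P[...,1]+.1918)<.045)&(P[...,2]>.085)
r=cv2.minAreaRect((P[m][:,:2]*1000).astype(np.float32));print('mid',r)
s=env.state();print(s['time'],s['position'],s['qd'].max())
E
```

```text
thick 200 [-0.5 11.3] [29.6 14.4] 0.2 [ 99.3 102.8 105.5 107.1 107.9]
thin 198 [  0.2 -24.1] [14.4 29.7] 89.0 [ 99.9 103.3 105.5 106.7 107.6]
mid ((634.50048828125, -191.96066284179688), (29.728500366210938, 14.498056411743164), 11.249585151672363)
19.0 [ 0.4655364  -0.21016312  0.23591953] 0.04421179316066691
```

```bash
python3 -c "
from station import env
print(env.finish_job())"
```

```text
the job is handed in; nothing more can be done
None
```

I placed the 46 mm packer against the +y jaw and the 20 mm packer beside it. Both were lowered slowly and touched down at about 7–9 N at the wrist. The job was handed in at about 19 s; the station gives no verdict.

Last checks, from the top camera after release:

| Packer | Offset along the jaws (x) | y in the gap | Angle to the jaws | Top height |
|---|---|---|---|---|
| 46 mm (thick) | -0.5 mm | +11.3 mm | within 1° | about 106 mm |
| 20 mm (thin) | 0.2 mm | -24.1 mm | within 1° | about 106 mm |

- **Seating:** a top height of 106 mm means both rest on the cradle's base. They look upright in the scene picture.
- **Middle packer:** the 32 mm one is within 1 mm of its starting place.
- **Arm:** the gripper was empty and clear of everything at hand-in.
- **Disagreement:** the top and wrist cameras differed by 2–3 mm on where the jaws stood. I set both packers by relative wrist-camera measurements.
- **Failed check:** the first check after release was blocked by the arm, so I repeated it after moving the arm away.

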